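# Feel for a clear well, then load the cell

## Robot

A 6-joint arm with a two-finger parallel gripper is mounted at the origin on a cart in front of the work surface, level with it; the furniture and walls round the work are solid. World frame = base frame: x ahead of the robot, y to its left, z up, the work surface at z = 0. Lengths are in mm, angles in rad, forces in N, time in s.
With the tool pointing down it reaches from about 350 to 975 mm from the base axis. Payload 7.1 kg.
Tool frame: the origin (TCP) lies between the finger pads; the fingertips stand 8 mm ahead of it and the grasp point (between the pads) lies 11 mm behind it (ctrl.tips_ahead is the distance from the TCP to the fingertips, in mm); y points along the fingers, z is the direction in which the jaws open and shut, and the axes are right-handed (so a half turn about y gives the same grasp; the last joint's range is limited). The gripper opens to 88 mm and grips with 3 to 60 N. Pads are 20 mm wide; open, the fingers measure 115 mm over their backs; the gripper's body (75 mm by 178 mm) begins 61 mm behind the grasp point.
Start: joints at [1.215, 0.423, 1.63, -0, 1.089, -0.019], TCP at [206.511, 589.88, 230.675] pointing down, gripper open.
Joint ranges: [-3, 3], [-0.9, 2.11], [0.09, 2.58], [-1.31, 4.45], [0.11, 2.69], [-2.54, 2.54]. Speed limits (rad/s): [2.39, 2.39, 3.01, 3.14, 3.14, 3.14].

## Interface

Orientations are given as a rotation vector (axis times angle).
In Python, from workcell import ctrl gives the robot as it stands.
- The arm moves only by the shell command python3 -m creep 'ROWS'. ROWS is JSON, a list of rows, each an object of numbers: "tx", "ty", "tz": the shift along the world's x, y, z in mm; "rx", "ry", "rz": the turn, a rotation vector about the world's x, y, z in rad; "fingers": the closure in counts, from 0 (fully open) to 255 (shut). A call has 1 to 10 rows; each row is the pose to reach, as a shift and turn from the pose commanded when the call began; what a row does not reach only later rows make up. A row lasts 1/8 s, in which the tool goes at most 62.5 mm and 10.7 degrees, less where a joint would pass 70% of its speed; a pose out of reach is approached as far as the arm can. A call with a gripper value outside its range is refused whole. The fingers move at their own pace and stop on an object; the grip force is fixed at half the most. Time passes only in rows, so rows that repeat a pose let the fingers close. It gives the time, the measured TCP pose, the force and the opening at its end, in the units of the state.
- ctrl.get_obs(): the state, without advancing time (a new reading comes with each control period).
- ctrl.get_image(name): name is "side" or "top" or "wrist"; returns a dict with "pixels" (400x640x3 uint8, blue, green, red), "intrinsics" (3x3 intrinsics, pixels), "rvec" (rotation vector, rad) and "tvec" (3), from world to camera coordinates, as OpenCV has them. Camera axes: x right, y down, z forward; pixel columns grow to the right and rows downward; lengths in mm; the calibration is good to about 2 mm. A picture is of the moment at which its call begins. There is no depth.
- ctrl.close_job(): hands the job in, once; it reports no verdict.
The state is a dict: "t": time; "qpos": joint angles; "qvel": joint speeds; "joint_torque": joint torques, N m; "ee_pos": TCP position; "orientation": TCP orientation; "ft_force": force on the tool from outside, world axes, zero at the start; "moment": the same for the moment, N m; "width": finger opening in mm.
Only numpy, scipy, OpenCV 4.12 (cv2) and the standard library are available. Lean on these libraries where they do the work, as an engineer would, in place of code of your own. Each camera call takes 0.05 s, during which the arm holds its last target.

## Task

One of the two wells of the grey discharge block still has an old end cap at its bottom. Take the feeling rod from its stand and feel down the wells until its tip reaches the floor of the clear one, put the rod back upright in its stand, then lower the big cylindrical cell, brass stud up, into that clear well until it stands fully home, without dropping it in. Let go of everything, and leave the tape roll, bit tray and marker where they are.

Things in the scene. Friction and masses are not known exactly. Their poses are not given: they have to be found in the camera images.
- block: Fixed grey plastic block, 76 x 156 (y) x 64 mm high, bolted feet 12 mm high out to 53 mm in x. Origin: centre of underside, z up. Two blind wells in its top, 35 mm wide, 56 mm deep (floor 8 mm above table), 3 mm mouth chamfer. A loose grey end cap, 32 mm across, 20 mm thick, lies flat on the floor of one (varies): there a probe stops 36 mm below the mouth, in the clear one 56 mm.
- well_a (a point): Centre of the mouth of the well on the block's +y side, at the height of the block's top; z up out of the well.
- well_b (a point): Centre of the mouth of the well on the block's -y side, at the height of the block's top; z up out of the well.
- rod_stand: Fixed aluminium block, 60 x 60 x 50 mm high, origin at the centre of its underside, with one vertical blind hole in the middle of its top, 14 mm across and 44 mm deep (floor 6 mm above the table), 3 mm chamfer at the mouth.
- stand_hole (a point): Centre of the mouth of the stand's hole, at the stand's top face.
- rod: Loose feeling rod, 140 mm long, 60 g: steel pin 10 mm across from the tip (z = 0, last 3 mm tapered) to z = 90 mm, then a black round handle 20 mm across to z = 140 mm. Origin at the tip, z along the rod towards the handle. It starts upright in the stand, tip on the floor of the hole.
- rod_tip (a point): The rod's tip (same point as the rod's origin).
- cell: Loose cylindrical battery cell, 32 mm across, 105 mm long plus a brass stud 14 mm across, 4 mm high on top; white sleeve, bare metal ends, 0.11 to 0.22 kg. Origin: centre of its lower end face (3 mm chamfer), z along it towards the stud. It starts standing upright on the table; fully home its end face is 49 mm above the block.
- tape_roll: Bystander: loose roll of tape lying flat, 77 mm across, 20 mm high; origin at the centre of its underside.
- bit_tray: Bystander: loose tray of driver bits, 72 x 115 x 24 mm; origin at the centre of its underside.
- marker: Bystander: loose black and white marker pen lying flat, 124 mm long, 16 mm thick; origin under its centre.
There are look-alikes about, which are no part of the job. What is shaped like the cell but red is not meant.

How it is judged (in metres and radians):
On the way, in this order (a step that is already met when the one before it is completed fails the run):
1. the rod's tip has been felt down to the floor of the clear well (((z of rod_tip in the frame of well_a below -0.048 m and horizontal distance between rod_tip and well_a below 0.014 m) or (z of rod_tip in the frame of well_b below -0.048 m and horizontal distance between rod_tip and well_b below 0.014 m))), for 0.1 s.
2. the rod is back upright in its stand (z of rod_tip in the frame of stand_hole below -0.038 m and horizontal distance between rod_tip and stand_hole below 0.008 m and angle between rod's own z axis and vertical below 0.14 rad and contact force between the fingers and rod below 0.1 N), for 0.1 s.
3. the cell stands fully home in the clear well (((z of cell in the frame of well_a below -0.052 m and horizontal distance between cell and well_a below 0.005 m) or (z of cell in the frame of well_b below -0.052 m and horizontal distance between cell and well_b below 0.005 m))), for 0.2 s.
At the end, for the whole second after the job is handed in: The cell stands at rest in the clear well, stud up, foot 52 mm or more below the mouth, within 5 mm of its centre and 0.1 rad of upright; the rod rests in its stand, tip 38 mm or more below the hole's mouth, within 8 mm of its centre and 0.14 rad of upright (((z of cell in the frame of well_a below -0.052 m and horizontal distance between cell and well_a below 0.005 m) or (z of cell in the frame of well_b below -0.052 m and horizontal distance between cell and well_b below 0.005 m)) and angle between cell's own z axis and vertical below 0.1 rad and linear speed of each of cell, rod below 0.02 m/s and z of rod_tip in the frame of stand_hole below -0.038 m and horizontal distance between rod_tip and stand_hole below 0.008 m and angle between rod's own z axis and vertical below 0.14 rad); the robot touches nothing.
It fails at once if the cell drops down a well (faster than 0.35 m/s inside it) ((z of cell in the frame of well_a below -0.006 m and horizontal distance between cell and well_a below 0.012 m and linear speed of cell above 0.35 m/s) or (z of cell in the frame of well_b below -0.006 m and horizontal distance between cell and well_b below 0.012 m and linear speed of cell above 0.35 m/s)).
It fails at once if the tape roll is moved more than 30 mm (distance of tape_roll from where it was at the start of the episode above 0.03 m).
It fails at once if the bit tray is moved more than 30 mm (distance of bit_tray from where it was at the start of the episode above 0.03 m).
It fails at once if the marker is moved more than 30 mm (distance of marker from where it was at the start of the episode above 0.03 m).
It also fails if it takes over 64 s, if anything falls off the work surface, if the arm or the gripper's body presses on something with over 40 N, if the wrist force passes 120 N, or if a joint passes its speed limit or range.

## Working session

There is one attempt and no reset: what is moved stays moved. The work goes in short steps, Python scripts to look and compute and a shell command to move; the robot and the scene stay as the last step left them, time stands still between calls to the robot, and variables do not carry over. Pictures are saved under pics/ and viewed, and the job is handed in when it is done.

```bash
ls; mkdir -p pics; cat > h.py <<'E'
import numpy as np, cv2
from workcell import ctrl
def cam(n):
    d=ctrl.get_image(n); R=cv2.Rodrigues(np.array(d['rvec'],float))[0]
    return np.array(d['pixels']),np.array(d['intrinsics'],float),R,np.array(d['tvec'],float).ravel()
def ray(c,u,v):
    _,K,R,t=c; o=-R.T@t; d=R.T@np.linalg.solve(K,[u,v,1.]); return o,d/np.linalg.norm(d)
def onz(c,u,v,z):
    o,d=ray(c,u,v); return o+d*(z-o[2])/d[2]
def proj(c,p):
    _,K,R,t=c; q=K@(R@np.array(p,float)+t); return q[:2]/q[2]
E
python3 - <<'E'
from h import *
import pickle
C={}
for n in ['side','top','wrist']:
    C[n]=cam(n); cv2.imwrite(f'pics/{n}0.png',C[n][0]); print(n,-C[n][2].T@C[n][3], C[n][1][0,0])
pickle.dump(C,open('c0.pkl','wb'))
o=ctrl.get_obs(); print(o)
E
```

```text
pics
side [   13.51502824 -1068.65384915   851.38713945] 507.991441608493
top [ 265.62986451 -282.59070727 1181.75451268] 459.9882717854606
wrist [137.06078409 615.11864712 383.65417806] 295.8651882021125
{'t': 0.15, 'qpos': array([ 1.21502850e+00,  4.23684102e-01,  1.63045638e+00,  1.14600732e-06,
        1.08863099e+00, -1.90036825e-02]), 'qvel': array([-6.25737497e-04, -3.32240157e-03, -3.86968296e-03, -7.93239938e-05,
        1.78947891e-06, -4.09340268e-04]), 'joint_torque': array([-3.39071039e-05, -5.44980919e+01, -2.73920059e+01,  6.44319761e-02,
        2.03409477e-02, -1.02823715e-04]), 'ee_pos': array([206.35836735, 589.52154842, 230.09135369]), 'orientation': array([-1.55575348,  0.2644843 , -0.26413638]), 'ft_force': array([0.38225358, 0.42826632, 0.49348888]), 'moment': array([-0.04025294, -0.02779228, -0.05470705]), 'width': 87.65805505237162}
```

View pics/side0.png

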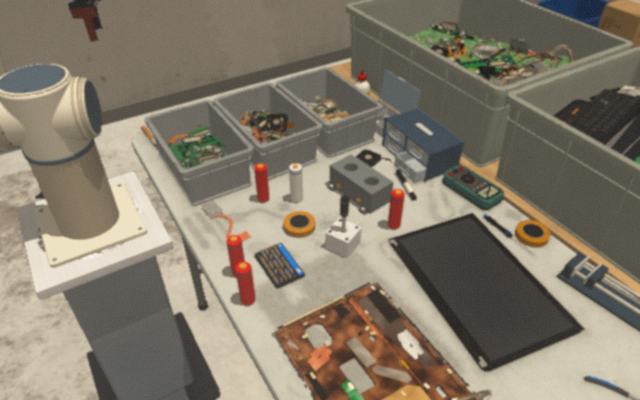

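View pics/top0.png

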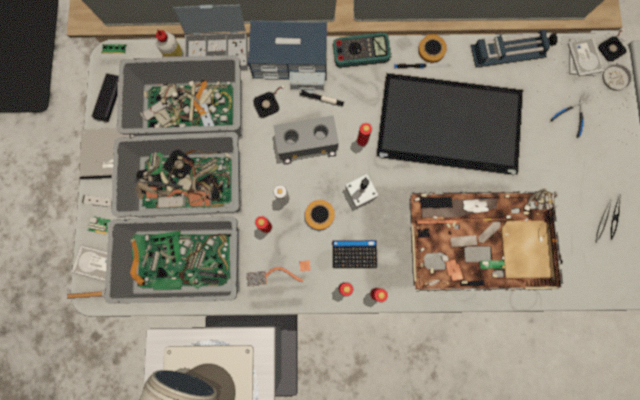

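View pics/wrist0.png

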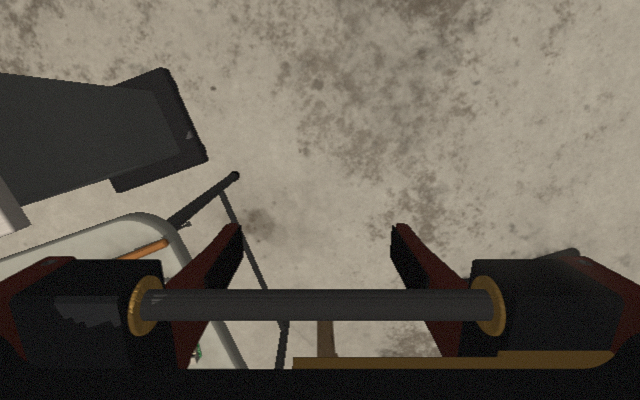

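The top view shows the block at (306,138), the rod stand at (361,191), the white cell at (280,192), the tape roll at (319,214), the tray at (355,254) and the marker at (322,97). In the side view the rod is at (344,212) and the white cell at (296,183). I'll zoom in on both.

```bash
python3 - <<'E'
from h import *
import pickle
C=pickle.load(open('c0.pkl','rb'))
cv2.imwrite('pics/topz.png',cv2.resize(C['top'][0][80:230,230:400],None,fx=4,fy=4,interpolation=cv2.INTER_CUBIC)[:600])
cv2.imwrite('pics/sidez.png',cv2.resize(C['side'][0][140:270,240:420],None,fx=4,fy=4,interpolation=cv2.INTER_CUBIC))
for n,u,v,z in [('block',306,130,64),('stand',361,191,50),('cell',280,190,109),('tape',319,214,20),('tray',355,254,24),('marker',322,97,10)]:
    print(n,onz(C['top'],u,v,z))
E
```

```text
block [ 638.30377395 -245.82165945   64.        ]
stand [ 481.76352932 -382.06577064   50.        ]
cell [ 475.39466725 -184.54126778  109.        ]
tape [ 429.20037322 -276.05078776   20.        ]
tray [ 326.57887761 -364.91467076   24.        ]
marker [ 748.42964179 -287.73953526   10.        ]
```

View pics/topz.png

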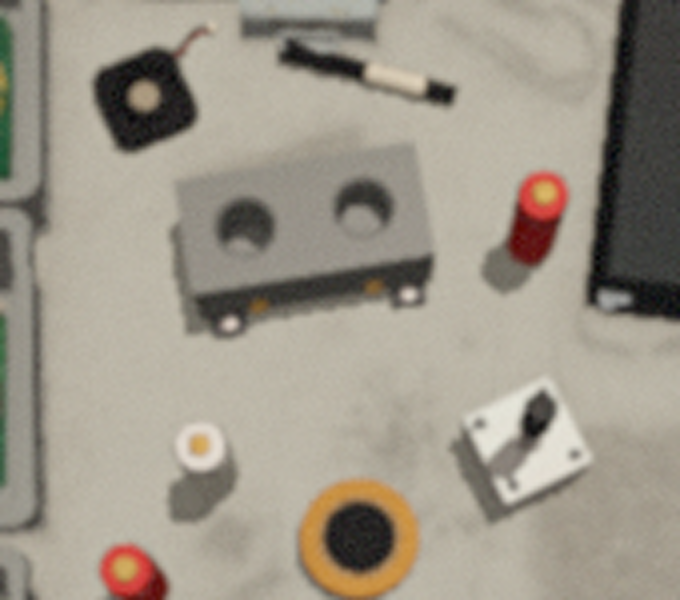

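View pics/sidez.png

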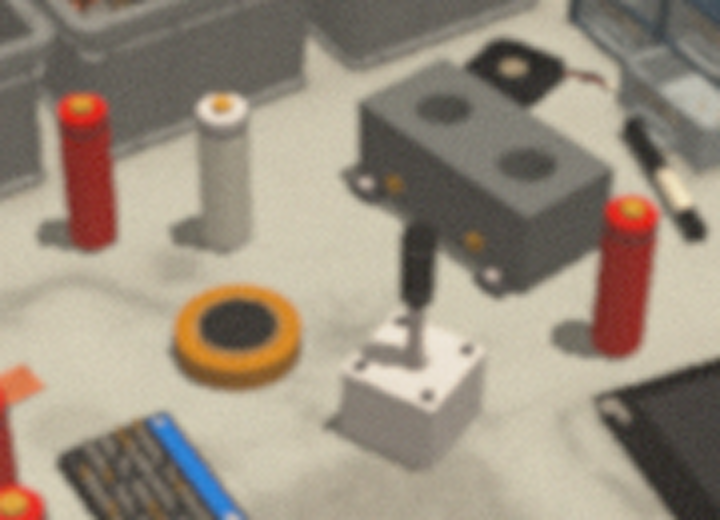

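```bash
python3 - <<'E'
from h import *
import pickle
from scipy.spatial.transform import Rotation as Ro
C=pickle.load(open('c0.pkl','rb'))
T=lambda x,y:((x+.5)/4-.5+230,(y+.5)/4-.5+80)
S=lambda x,y:((x+.5)/4-.5+240,(y+.5)/4-.5+140)
def both(n,t,s,z):
    a=onz(C['top'],*T(*t),z); b=onz(C['side'],*S(*s),z); print(n,a[:2].round(1),b[:2].round(1))
both('wA',(246,226),(443,108),64)
both('wB',(364,206),(527,163),64)
for p,q in zip([(175,182),(415,143),(435,255),(198,295)],[(360,103),None,None,None]): print('bc',onz(C['top'],*T(*p),64).round(1))
for p in [(360,103),(441,60),(611,172),(525,218)]: print('bcS',onz(C['side'],*S(*p),64).round(1))
for p in [(462,422),(548,377),(592,460),(505,507)]: print('st',onz(C['top'],*T(*p),50).round(1))
for p in [(342,375),(405,312),(486,352),(428,412)]: print('stS',onz(C['side'],*S(*p),50).round(1))
both('cell',(200,444),(222,103),109)
both('rodtop',(541,402),(419,229),146)
both('red1',(125,568),(83,104),109)
both('red2',(545,190),(632,208),109)
both('tape',(360,537),(238,328),20)
o=ctrl.get_obs();print(Ro.from_rotvec(o['orientation']).as_matrix().round(3))
E
```

```text
wA [ 622.6 -208.1] [ 623.3 -209. ]
wB [ 634.8 -282.9] [ 636.3 -283.7]
bc [ 652.3 -163.    64. ]
bc [ 676.3 -315.9   64. ]
bc [ 602.  -327.2   64. ]
bc [ 578.  -177.9   64. ]
bcS [ 580.4 -176.6   64. ]
bcS [ 651.7 -164.1   64. ]
bcS [ 675.6 -318.2   64. ]
bcS [ 604.1 -326.7   64. ]
st [ 497.3 -342.6   50. ]
st [ 525.5 -397.5   50. ]
st [ 472.  -423.4   50. ]
st [ 443.  -368.2   50. ]
stS [ 446.3 -372.3   50. ]
stS [ 505.1 -346.8   50. ]
stS [ 526.2 -399.1   50. ]
stS [ 471.6 -421.8   50. ]
cell [ 473.9 -183.7] [ 476.1 -183.8]
rodtop [ 488.8 -383.2] [ 488.5 -381.9]
red1 [ 400.3 -139.9] [ 403.2 -140.7]
red2 [ 628.6 -393.1] [ 627.9 -393.7]
tape [ 429.5 -277.6] [ 430.4 -279.7]
[[ 0.944 -0.     0.33 ]
 [-0.33  -0.001  0.944]
 [-0.    -1.    -0.001]]
```

Both views agree to about 2 mm:
- well A is near (623,-208.5)
- well B is near (635.5,-283.5)
- the stand is near (485,-383)
- the cell is near (475,-184)

I'll swing round to above the stand, with the jaw along the block's x axis.

```bash
python3 -m creep '[{"tx":40,"ty":-45,"tz":25,"rz":-0.15},{"tx":80,"ty":-90,"tz":50,"rz":-0.3},{"tx":120,"ty":-135,"tz":60,"rz":-0.45},{"tx":165,"ty":-180,"tz":60,"rz":-0.6},{"tx":210,"ty":-220,"tz":60,"rz":-0.75},{"tx":260,"ty":-260,"tz":60,"rz":-0.9},{"tx":290,"ty":-310,"tz":60,"rz":-1.068},{"tx":290,"ty":-370,"tz":60,"rz":-1.068},{"tx":290,"ty":-430,"tz":60,"rz":-1.068},{"tx":290,"ty":-490,"tz":60,"rz":-1.068}]'
```

```text
schema error: expected keys tx, ty, tz, rx, ry, rz, fingers
```

```bash
python3 -m creep '[{"tx":40,"ty":-45,"tz":25,"rx":0,"ry":0,"rz":-0.15,"fingers":0},{"tx":80,"ty":-90,"tz":50,"rx":0,"ry":0,"rz":-0.3,"fingers":0},{"tx":120,"ty":-135,"tz":60,"rx":0,"ry":0,"rz":-0.45,"fingers":0},{"tx":165,"ty":-180,"tz":60,"rx":0,"ry":0,"rz":-0.6,"fingers":0},{"tx":210,"ty":-220,"tz":60,"rx":0,"ry":0,"rz":-0.75,"fingers":0},{"tx":260,"ty":-260,"tz":60,"rx":0,"ry":0,"rz":-0.9,"fingers":0},{"tx":290,"ty":-310,"tz":60,"rx":0,"ry":0,"rz":-1.068,"fingers":0},{"tx":290,"ty":-370,"tz":60,"rx":0,"ry":0,"rz":-1.068,"fingers":0},{"tx":290,"ty":-430,"tz":60,"rx":0,"ry":0,"rz":-1.068,"fingers":0},{"tx":290,"ty":-490,"tz":60,"rx":0,"ry":0,"rz":-1.068,"fingers":0}]'
```

```text
t: 1.4
ee_pos: [496.2, 98.0, 290.5]
orientation: [-1.283, 1.086, -1.086]
ft_force: [-0.3, -0.7, -0.3]
width: 87.6
```

```bash
python3 -m creep '[{"tx":0,"ty":-60,"tz":0,"rx":0,"ry":0,"rz":0,"fingers":0},{"tx":0,"ty":-120,"tz":0,"rx":0,"ry":0,"rz":0,"fingers":0},{"tx":0,"ty":-180,"tz":0,"rx":0,"ry":0,"rz":0,"fingers":0},{"tx":5,"ty":-240,"tz":0,"rx":0,"ry":0,"rz":0,"fingers":0},{"tx":10,"ty":-300,"tz":0,"rx":0,"ry":0,"rz":0,"fingers":0},{"tx":20,"ty":-350,"tz":0,"rx":0,"ry":0,"rz":0,"fingers":0},{"tx":30,"ty":-400,"tz":0,"rx":0,"ry":0,"rz":0,"fingers":0},{"tx":40,"ty":-420,"tz":0,"rx":0,"ry":0,"rz":0,"fingers":0},{"tx":40,"ty":-420,"tz":0,"rx":0,"ry":0,"rz":0,"fingers":0}]'
python3 - <<'E'
from h import *
import pickle
from scipy.spatial.transform import Rotation as Ro
c=cam('wrist');pickle.dump(c,open('w1.pkl','wb'));cv2.imwrite('pics/w1.png',c[0])
o=ctrl.get_obs();print(o['ee_pos'],Ro.from_rotvec(o['orientation']).as_matrix().round(3)); print(-c[2].T@c[3],c[2][2])
E
```

```text
t: 2.52
ee_pos: [536.4, -321.3, 290.0]
orientation: [-1.282, 1.088, -1.087]
ft_force: [-0.2, -0.4, -0.6]
width: 88.2
[ 536.07692364 -320.13934697  290.00237223] [[ 0.164 -0.001  0.986]
 [-0.986  0.001  0.164]
 [-0.001 -1.    -0.001]]
[ 524.92419802 -247.34916992  443.65526765] [ 0.04309082 -0.26739624 -0.96262268]
```

View pics/w1.png

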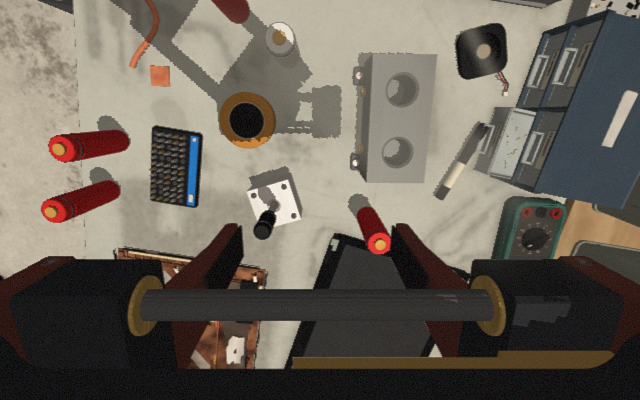

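The wrist view shows well A at (402,89), well B at (398,152), the rod handle at (264,229), the stand at (274,202) and the cell's stud at (281,39). I'll zoom in on these.

```bash
python3 - <<'E'
from h import *
import pickle
c=pickle.load(open('w1.pkl','rb'))
cv2.imwrite('pics/w1z.png',cv2.resize(c[0][40:190,350:450],None,fx=4,fy=4,interpolation=cv2.INTER_CUBIC))
cv2.imwrite('pics/w1y.png',cv2.resize(c[0][160:250,230:320],None,fx=6,fy=6,interpolation=cv2.INTER_CUBIC))
for n,u,v,z in [('A',402,89,64),('B',398,152,64),('cell',279,38,109),('rodtop',263,230,146)]: print(n,onz(c,u,v,z).round(1))
E
```

```text
A [ 622.8 -205.    64. ]
B [ 636. -280.   64.]
cell [ 475.3 -182.4  109. ]
rodtop [ 487.9 -378.8  146. ]
```

View pics/w1z.png

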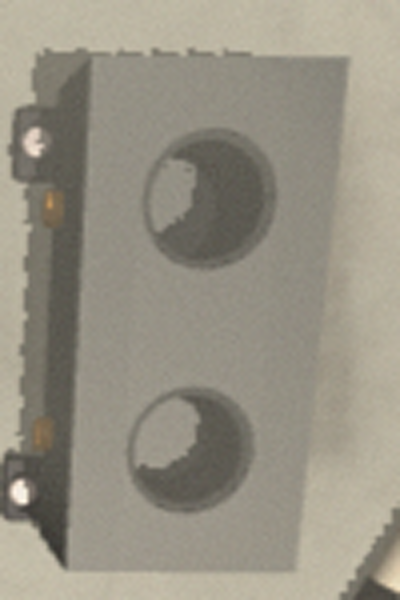

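View pics/w1y.png

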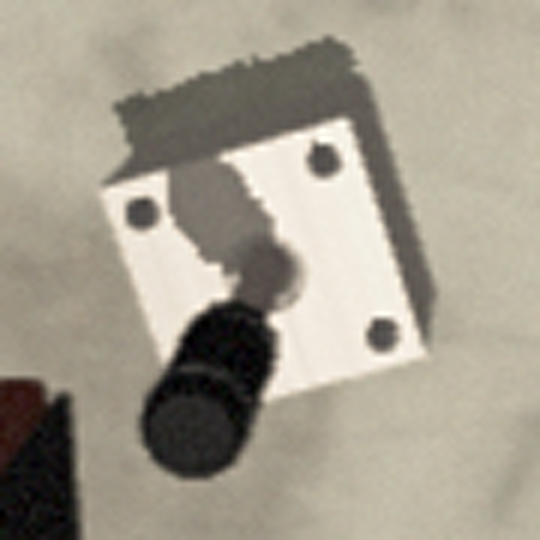

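```bash
python3 - <<'E'
from h import *
import pickle
c=cam('wrist');pickle.dump(c,open('w2.pkl','wb'));t=cam('top');s=cam('side')
print(ctrl.get_obs()['ee_pos'])
print(-c[2].T@c[3])
p=pickle.load(open('w1.pkl','rb'));print(np.abs(p[0].astype(int)-c[0]).mean())
cv2.imwrite('pics/w2z.png',cv2.resize(c[0][40:190,350:450],None,fx=4,fy=4,interpolation=cv2.INTER_CUBIC))
cv2.imwrite('pics/w2y.png',cv2.resize(c[0][160:250,230:320],None,fx=6,fy=6,interpolation=cv2.INTER_CUBIC))
for n,u,v,z in [('A',402.1,89.4,64),('B',397.4,151.9,64),('stand',274.1,204.8,50),('rodtop',262,230,146)]: print(n,onz(c,u,v,z).round(1))
E
```

```text
[ 536.14061944 -318.96828634  290.58038228]
[ 524.57828082 -246.25234067  443.72813663]
5.136796875
A [ 622.5 -204.    64. ]
B [ 634.8 -278.6   64. ]
stand [ 486.5 -379.8   50. ]
rodtop [ 486.4 -377.8  146. ]
```

View pics/w2y.png

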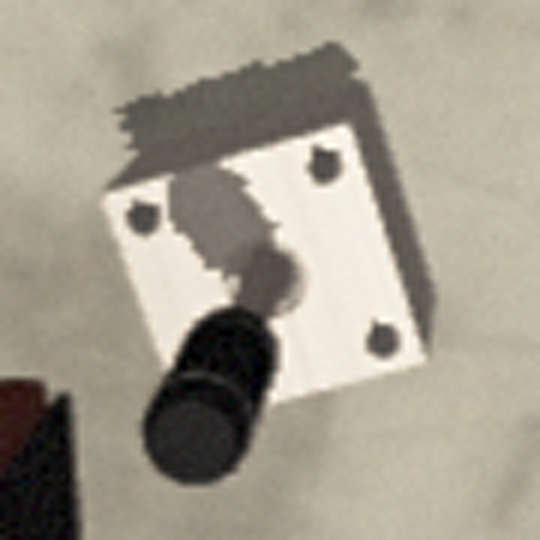

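```bash
python3 -m creep '[{"tx":-30,"ty":-35,"tz":0,"rx":0,"ry":0,"rz":0,"fingers":0},{"tx":-49,"ty":-61,"tz":-20,"rx":0,"ry":0,"rz":0,"fingers":0},{"tx":-49,"ty":-61,"tz":-60,"rx":0,"ry":0,"rz":0,"fingers":0},{"tx":-49,"ty":-61,"tz":-90,"rx":0,"ry":0,"rz":0,"fingers":0},{"tx":-49,"ty":-61,"tz":-90,"rx":0,"ry":0,"rz":0,"fingers":0},{"tx":-49,"ty":-61,"tz":-90,"rx":0,"ry":0,"rz":0,"fingers":0}]'
python3 - <<'E'
from h import *
import pickle
c=cam('wrist');cv2.imwrite('pics/w3.png',c[0])
o=ctrl.get_obs();print(o['ee_pos'])
print(proj(c,o['ee_pos']), 'rodtop onz', onz(c,320,300,146))
E
```

```text
t: 3.48
ee_pos: [488.2, -381.0, 202.1]
orientation: [-1.283, 1.084, -1.087]
ft_force: [0.5, -0.9, -0.5]
width: 87.6
[ 488.47384047 -381.23096697  202.43098677]
[315.71750101 248.78084665] rodtop onz [ 504.00537023 -453.43158377  146.        ]
```

View pics/w3.png

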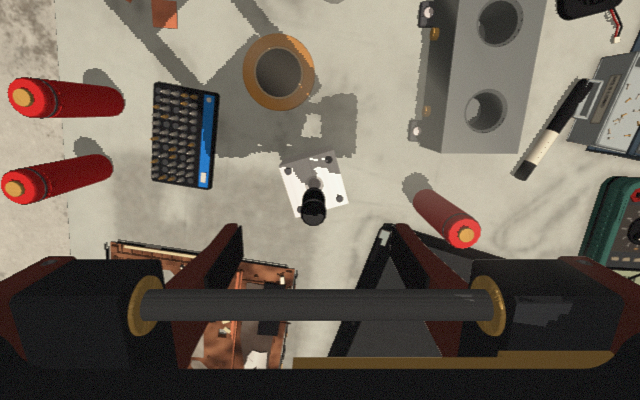

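The rod's top is at (313,212) and the stand's top face is centred near (314,185). I'll compare these with the TCP.

```bash
python3 - <<'E'
from h import *
c=cam('wrist')
cv2.imwrite('pics/w3z.png',cv2.resize(c[0][140:235,270:360],None,fx=6,fy=6,interpolation=cv2.INTER_CUBIC))
print(onz(c,313,212,146),onz(c,314,185,50))
E
```

```text
[ 486.27605973 -379.63989236  146.        ] [ 486.94198298 -382.66382952   50.        ]
```

View pics/w3z.png

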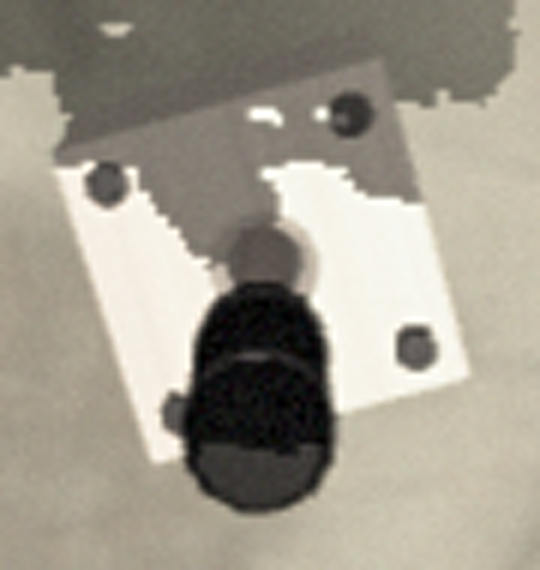

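```bash
python3 -m creep '[{"tx":0,"ty":0,"tz":-40,"rx":0,"ry":0,"rz":0,"fingers":0},{"tx":0,"ty":0,"tz":-75,"rx":0,"ry":0,"rz":0,"fingers":0},{"tx":0,"ty":0,"tz":-88,"rx":0,"ry":0,"rz":0,"fingers":0},{"tx":0,"ty":0,"tz":-88,"rx":0,"ry":0,"rz":0,"fingers":0},{"tx":0,"ty":0,"tz":-88,"rx":0,"ry":0,"rz":0,"fingers":255},{"tx":0,"ty":0,"tz":-88,"rx":0,"ry":0,"rz":0,"fingers":255},{"tx":0,"ty":0,"tz":-88,"rx":0,"ry":0,"rz":0,"fingers":255},{"tx":0,"ty":0,"tz":-88,"rx":0,"ry":0,"rz":0,"fingers":255},{"tx":0,"ty":0,"tz":-88,"rx":0,"ry":0,"rz":0,"fingers":255},{"tx":0,"ty":0,"tz":-88,"rx":0,"ry":0,"rz":0,"fingers":255}]'
```

```text
t: 4.82
ee_pos: [487.5, -381.1, 112.6]
orientation: [-1.283, 1.086, -1.086]
ft_force: [-0.2, -0.2, 0.1]
width: 30.9
```

```bash
python3 -m creep '[{"tx":0,"ty":0,"tz":0,"rx":0,"ry":0,"rz":0,"fingers":255},{"tx":0,"ty":0,"tz":0,"rx":0,"ry":0,"rz":0,"fingers":255},{"tx":0,"ty":0,"tz":0,"rx":0,"ry":0,"rz":0,"fingers":255},{"tx":0,"ty":0,"tz":0,"rx":0,"ry":0,"rz":0,"fingers":255}]'
```

```text
t: 5.32
ee_pos: [487.5, -381.1, 112.6]
orientation: [-1.283, 1.086, -1.086]
ft_force: [1.1, 0.8, -0.8]
width: 19.2
```

Gripped at 19.2 mm. I'll lift the rod and move it above well B.

```bash
python3 -m creep '[{"tx":0,"ty":0,"tz":20,"rx":0,"ry":0,"rz":0,"fingers":255},{"tx":0,"ty":0,"tz":60,"rx":0,"ry":0,"rz":0,"fingers":255},{"tx":0,"ty":0,"tz":100,"rx":0,"ry":0,"rz":0,"fingers":255},{"tx":40,"ty":27,"tz":110,"rx":0,"ry":0,"rz":0,"fingers":255},{"tx":80,"ty":54,"tz":110,"rx":0,"ry":0,"rz":0,"fingers":255},{"tx":120,"ty":80,"tz":100,"rx":0,"ry":0,"rz":0,"fingers":255},{"tx":148,"ty":99,"tz":90,"rx":0,"ry":0,"rz":0,"fingers":255},{"tx":148,"ty":99,"tz":80,"rx":0,"ry":0,"rz":0,"fingers":255},{"tx":148,"ty":99,"tz":80,"rx":0,"ry":0,"rz":0,"fingers":255},{"tx":148,"ty":99,"tz":80,"rx":0,"ry":0,"rz":0,"fingers":255}]'
python3 - <<'E'
from h import *
c=cam('top');cv2.imwrite('pics/t4.png',cv2.resize(c[0][80:230,230:400],None,fx=4,fy=4,interpolation=cv2.INTER_CUBIC))
c=cam('side');cv2.imwrite('pics/s4.png',cv2.resize(c[0][140:270,240:420],None,fx=4,fy=4,interpolation=cv2.INTER_CUBIC))
c=cam('wrist');cv2.imwrite('pics/w4.png',c[0])
o=ctrl.get_obs();print(o['ee_pos'],o['ft_force'])
E
```

```text
t: 6.58
ee_pos: [634.7, -283.0, 193.4]
orientation: [-1.283, 1.087, -1.087]
ft_force: [-0.5, 0.3, -0.8]
width: 19.6
[ 635.13873923 -282.9929954   193.44656975] [ 0.6727043   1.71348276 -0.22666569]
```

View pics/s4.png

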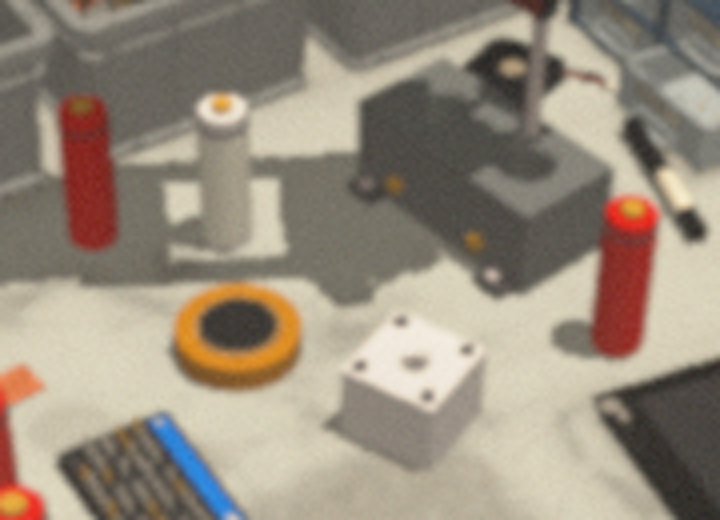

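View pics/w4.png

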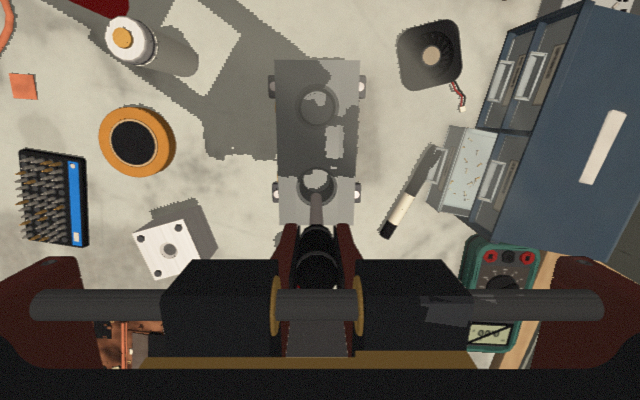

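```bash
python3 - <<'E'
from h import *
c=cam('side');print(onz(c,(532.5)/4-.5+240,(133.5)/4-.5+140,86.5)); print([(proj(c,(635.5,-282,z))-[240,140])*4 for z in (64,86)])
c=cam('wrist');print([proj(c,(635.2,-283,z)) for z in (87,100)])
E
python3 -m creep '[{"tx":0,"ty":0,"tz":-15,"rx":0,"ry":0,"rz":0,"fingers":255},{"tx":0,"ty":0,"tz":-30,"rx":0,"ry":0,"rz":0,"fingers":255},{"tx":0,"ty":0,"tz":-40,"rx":0,"ry":0,"rz":0,"fingers":255},{"tx":0,"ty":0,"tz":-50,"rx":0,"ry":0,"rz":0,"fingers":255},{"tx":0,"ty":0,"tz":-50,"rx":0,"ry":0,"rz":0,"fingers":255}]'
```

```text
[ 638.49927386 -283.4653421    86.5       ]
[array([522.86219263, 160.42310065]), array([525.09976857, 132.44632552])]
[array([315.67762873, 196.30155895]), array([315.65177228, 200.4391919 ])]
t: 7.45
ee_pos: [635.0, -281.8, 141.4]
orientation: [-1.284, 1.088, -1.084]
ft_force: [-0.1, -1.1, 0.1]
width: 19.4
```

```bash
python3 -m creep '[{"tx":0,"ty":0,"tz":-3,"rx":0,"ry":0,"rz":0,"fingers":255},{"tx":0,"ty":0,"tz":-6,"rx":0,"ry":0,"rz":0,"fingers":255},{"tx":0,"ty":0,"tz":-9,"rx":0,"ry":0,"rz":0,"fingers":255},{"tx":0,"ty":0,"tz":-11,"rx":0,"ry":0,"rz":0,"fingers":255},{"tx":0,"ty":0,"tz":-11,"rx":0,"ry":0,"rz":0,"fingers":255}]'; python3 -c "
from workcell import ctrl
o=ctrl.get_obs();print(o['ee_pos'],o['ft_force'])"
```

```text
t: 8.07
ee_pos: [636.3, -282.7, 134.3]
orientation: [-1.283, 1.084, -1.088]
ft_force: [-4.2, 0.3, 12.9]
width: 19.4
[ 636.3280825  -282.70271891  134.25903861] [-4.2200701   0.28905937 12.9340051 ]
```

Contact comes about 36 mm down, with 13 N upward, so the cap is in B and A is clear. I'll go and feel A.

```bash
python3 -m creep '[{"tx":0,"ty":0,"tz":20,"rx":0,"ry":0,"rz":0,"fingers":255},{"tx":0,"ty":0,"tz":50,"rx":0,"ry":0,"rz":0,"fingers":255},{"tx":0,"ty":0,"tz":65,"rx":0,"ry":0,"rz":0,"fingers":255},{"tx":-6,"ty":37,"tz":65,"rx":0,"ry":0,"rz":0,"fingers":255},{"tx":-13,"ty":75,"tz":65,"rx":0,"ry":0,"rz":0,"fingers":255},{"tx":-13,"ty":75,"tz":65,"rx":0,"ry":0,"rz":0,"fingers":255},{"tx":-13,"ty":75,"tz":45,"rx":0,"ry":0,"rz":0,"fingers":255},{"tx":-13,"ty":75,"tz":25,"rx":0,"ry":0,"rz":0,"fingers":255},{"tx":-13,"ty":75,"tz":10,"rx":0,"ry":0,"rz":0,"fingers":255},{"tx":-13,"ty":75,"tz":5,"rx":0,"ry":0,"rz":0,"fingers":255}]'; python3 -c "
from workcell import ctrl
o=ctrl.get_obs();print(o['ee_pos'],o['ft_force'])"
```

```text
t: 9.32
ee_pos: [621.5, -207.3, 134.4]
orientation: [-1.284, 1.089, -1.084]
ft_force: [0.3, -0.5, -1.0]
width: 19.4
[ 621.50274873 -207.3048294   134.37047347] [ 0.2809199  -0.45629065 -0.98862598]
```

```bash
python3 -m creep '[{"tx":0,"ty":0,"tz":-6,"rx":0,"ry":0,"rz":0,"fingers":255},{"tx":0,"ty":0,"tz":-12,"rx":0,"ry":0,"rz":0,"fingers":255},{"tx":0,"ty":0,"tz":-17,"rx":0,"ry":0,"rz":0,"fingers":255},{"tx":0,"ty":0,"tz":-20,"rx":0,"ry":0,"rz":0,"fingers":255},{"tx":0,"ty":0,"tz":-22,"rx":0,"ry":0,"rz":0,"fingers":255},{"tx":0,"ty":0,"tz":-23,"rx":0,"ry":0,"rz":0,"fingers":255},{"tx":0,"ty":0,"tz":-23,"rx":0,"ry":0,"rz":0,"fingers":255}]'; python3 -c "
from workcell import ctrl
o=ctrl.get_obs();print(o['ee_pos'],o['ft_force'])"
```

```text
t: 10.2
ee_pos: [622.8, -207.2, 114.5]
orientation: [-1.283, 1.085, -1.087]
ft_force: [-1.3, 1.2, 4.5]
width: 19.5
[ 622.79584589 -207.219468    114.48696693] [-1.33053612  1.18389082  4.52118146]
```

It touches the floor about 56 mm down, with 4.5 N, so A is clear. I'll take the rod back above the stand and check it.

```bash
python3 -m creep '[{"tx":0,"ty":0,"tz":0,"rx":0,"ry":0,"rz":0,"fingers":255},{"tx":0,"ty":0,"tz":20,"rx":0,"ry":0,"rz":0,"fingers":255},{"tx":0,"ty":0,"tz":60,"rx":0,"ry":0,"rz":0,"fingers":255},{"tx":0,"ty":0,"tz":90,"rx":0,"ry":0,"rz":0,"fingers":255},{"tx":-30,"ty":-40,"tz":90,"rx":0,"ry":0,"rz":0,"fingers":255},{"tx":-60,"ty":-80,"tz":90,"rx":0,"ry":0,"rz":0,"fingers":255},{"tx":-90,"ty":-120,"tz":80,"rx":0,"ry":0,"rz":0,"fingers":255},{"tx":-120,"ty":-155,"tz":70,"rx":0,"ry":0,"rz":0,"fingers":255},{"tx":-135,"ty":-174,"tz":62,"rx":0,"ry":0,"rz":0,"fingers":255},{"tx":-135,"ty":-174,"tz":62,"rx":0,"ry":0,"rz":0,"fingers":255}]'
python3 -m creep '[{"tx":0,"ty":0,"tz":0,"rx":0,"ry":0,"rz":0,"fingers":255}]'
python3 - <<'E'
from h import *
import pickle
t=cam('top');cv2.imwrite('pics/t5.png',cv2.resize(t[0][150:230,320:400],None,fx=6,fy=6,interpolation=cv2.INTER_CUBIC))
s=cam('side');cv2.imwrite('pics/s5.png',cv2.resize(s[0][170:270,300:400],None,fx=6,fy=6,interpolation=cv2.INTER_CUBIC))
w=cam('wrist');cv2.imwrite('pics/w5.png',cv2.resize(w[0][130:300,240:400],None,fx=3.5,fy=3.5,interpolation=cv2.INTER_CUBIC))
pickle.dump((t,s,w),open('c5.pkl','wb'))
E
```

```text
t: 11.45
ee_pos: [486.4, -382.3, 176.1]
orientation: [-1.282, 1.088, -1.088]
ft_force: [0.5, 0.6, -0.6]
width: 19.3
t: 11.58
ee_pos: [488.2, -380.9, 176.5]
orientation: [-1.283, 1.085, -1.087]
ft_force: [-0.1, -0.6, -1.2]
width: 19.5
```

View pics/s5.png

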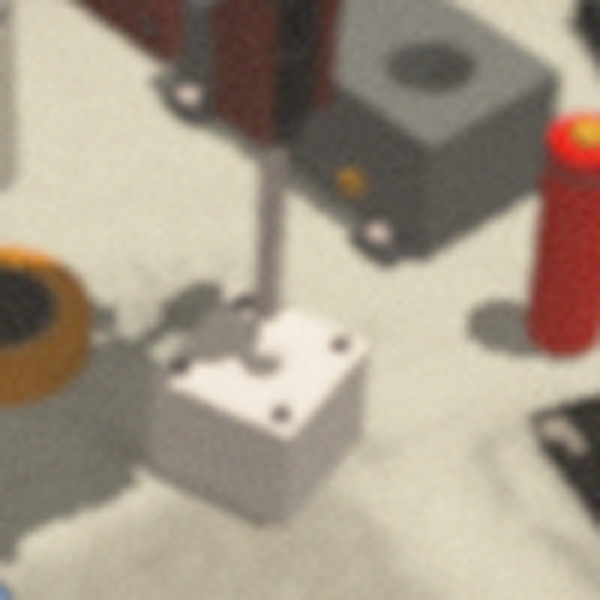

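View pics/w5.png

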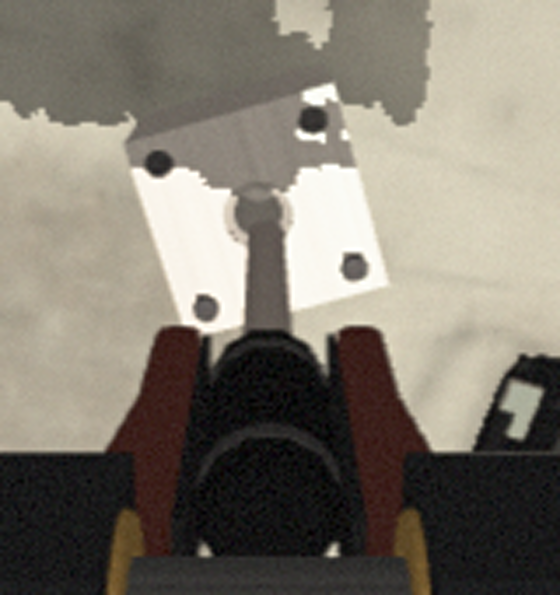

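```bash
python3 - <<'E'
from h import *
import pickle
t,s,w=pickle.load(open('c5.pkl','rb'))
W=lambda x,y:((x+.5)/3.5-.5+240,(y+.5)/3.5-.5+130)
S=lambda x,y:((x+.5)/6-.5+300,(y+.5)/6-.5+170)
print('wrist hole',onz(w,*W(259,213),50),'corners',onz(w,*W((127+388)/2,(143+285)/2),50),'tip',onz(w,*W(266,224),70))
print('side hole',onz(s,*S(263,362),50),'tip',onz(s,*S(268,308),70))
# rod axis in hand: handle->pin directions
for z in (70,90): print(z,proj(w,(487.5,-381,z)),(S and proj(s,(487.5,-381,z))))
E
```

```text
wrist hole [ 486.50325214 -380.89696276   50.        ] corners [ 486.13621865 -381.25234388   50.        ] tip [ 488.07331549 -378.20730454   70.        ]
side hole [ 487.62732831 -384.37298966   50.        ] tip [ 493.38584497 -377.9817766    70.        ]
70 [314.52210825 196.44231944] [342.79535726 222.62750345]
90 [314.39861855 202.99164053] [343.03903205 216.05178178]
```

```bash
python3 - <<'E'
from h import *
import pickle
t,s,w=pickle.load(open('c5.pkl','rb'))
cv2.imwrite('pics/w5b.png',cv2.resize(w[0][175:232,290:345],None,fx=10,fy=10,interpolation=cv2.INTER_CUBIC))
cv2.imwrite('pics/s5b.png',cv2.resize(s[0][190:240,320:370],None,fx=12,fy=12,interpolation=cv2.INTER_CUBIC))
E
```

```text
(no output)
```

View pics/w5b.png

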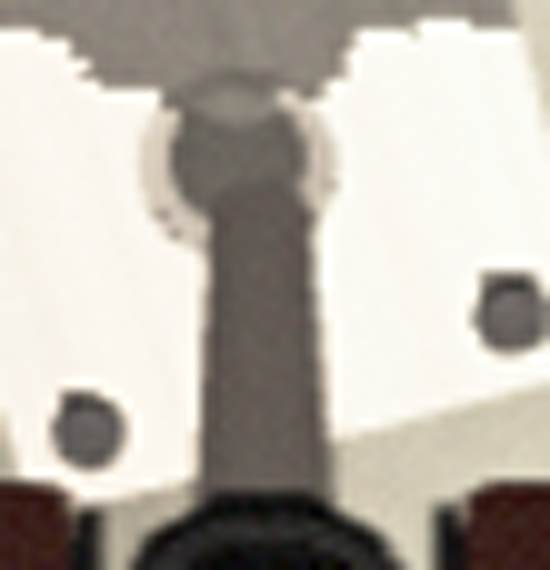

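View pics/s5b.png

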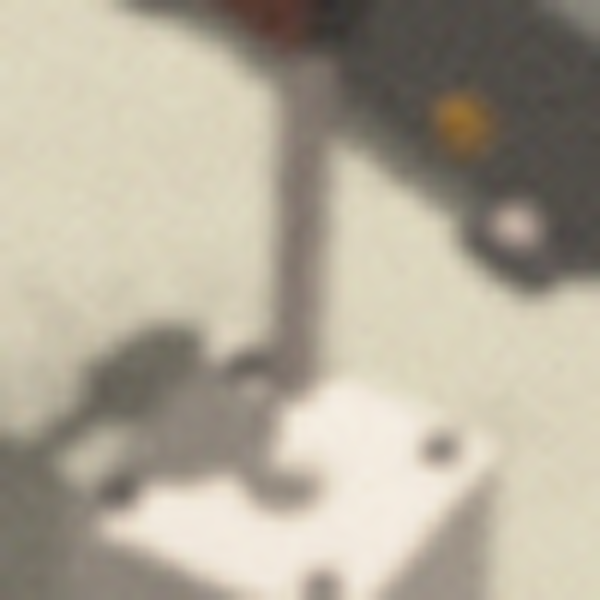

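```bash
python3 - <<'E'
from h import *
import pickle
t,s,w=pickle.load(open('c5.pkl','rb'))
print('W hole',onz(w,313.5,190,50)[:2],'tip',onz(w,315.6,193.5,70)[:2])
print('S hole',onz(s,343.3,230,50)[:2],'tip',onz(s,344.1,222.0,70)[:2])
# along tip top of pin
print('W pin upper', [onz(w,(265+.5)/10-.5+290,(470)/10-.5+175,z)[:2] for z in (90,95,100)])
E
```

```text
W hole [ 486.28269658 -380.41992753] tip [ 488.01245675 -378.08026932]
S hole [ 487.25242339 -384.46304275] tip [ 491.13619148 -380.79755216]
W pin upper [array([ 491.65433681, -397.31811268]), array([ 491.33890406, -395.42509302]), array([ 491.02347131, -393.53207336])]
```

Both views put the tip about (+2.5,+2.5) mm off the hole centre. I'll correct that and descend while watching the force.

```bash
python3 -m creep '[{"tx":-2.5,"ty":-2.5,"tz":0,"rx":0,"ry":0,"rz":0,"fingers":255},{"tx":-2.5,"ty":-2.5,"tz":-10,"rx":0,"ry":0,"rz":0,"fingers":255},{"tx":-2.5,"ty":-2.5,"tz":-18,"rx":0,"ry":0,"rz":0,"fingers":255},{"tx":-2.5,"ty":-2.5,"tz":-23,"rx":0,"ry":0,"rz":0,"fingers":255},{"tx":-2.5,"ty":-2.5,"tz":-28,"rx":0,"ry":0,"rz":0,"fingers":255},{"tx":-2.5,"ty":-2.5,"tz":-28,"rx":0,"ry":0,"rz":0,"fingers":255}]'; python3 - <<'E'
from h import *
o=ctrl.get_obs();print(o['ee_pos'],o['ft_force'],o['moment'])
w=cam('wrist');cv2.imwrite('pics/w6.png',cv2.resize(w[0][150:260,260:370],None,fx=5,fy=5,interpolation=cv2.INTER_CUBIC))
E
```

```text
t: 12.48
ee_pos: [484.9, -383.3, 147.1]
orientation: [-1.283, 1.087, -1.085]
ft_force: [1.1, 1.2, -2.6]
width: 19.5
[ 484.93181215 -383.2900135   147.07908032] [ 1.06272116  1.20135951 -2.57259421] [ 0.29210305 -0.20373565 -0.019395  ]
```

View pics/w6.png

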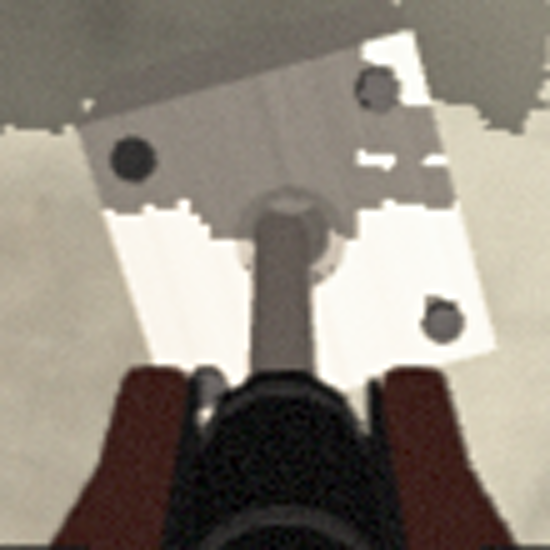

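The tip is in the hole, about 1.5 mm toward -x. I'll trim that and continue down.

```bash
python3 -m creep '[{"tx":1.2,"ty":1,"tz":-4,"rx":0,"ry":0,"rz":0,"fingers":255},{"tx":1.2,"ty":1,"tz":-10,"rx":0,"ry":0,"rz":0,"fingers":255},{"tx":1.2,"ty":1,"tz":-16,"rx":0,"ry":0,"rz":0,"fingers":255},{"tx":1.2,"ty":1,"tz":-22,"rx":0,"ry":0,"rz":0,"fingers":255},{"tx":1.2,"ty":1,"tz":-27,"rx":0,"ry":0,"rz":0,"fingers":255},{"tx":1.2,"ty":1,"tz":-31,"rx":0,"ry":0,"rz":0,"fingers":255},{"tx":1.2,"ty":1,"tz":-34,"rx":0,"ry":0,"rz":0,"fingers":255},{"tx":1.2,"ty":1,"tz":-34,"rx":0,"ry":0,"rz":0,"fingers":255}]'; python3 - <<'E'
from h import *
o=ctrl.get_obs();print(o['ee_pos'],o['ft_force'],o['moment'])
E
```

```text
t: 13.52
ee_pos: [486.1, -382.5, 113.5]
orientation: [-1.283, 1.086, -1.086]
ft_force: [0.3, 0.7, -0.7]
width: 19.4
[ 486.13622745 -382.53130338  113.45926776] [ 0.30093072  0.7462096  -0.69336114] [-0.0406241   0.05229407  0.00153255]
```

```bash
python3 -m creep '[{"tx":0,"ty":0,"tz":-1.5,"rx":0,"ry":0,"rz":0,"fingers":255},{"tx":0,"ty":0,"tz":-1.5,"rx":0,"ry":0,"rz":0,"fingers":0},{"tx":0,"ty":0,"tz":-1.5,"rx":0,"ry":0,"rz":0,"fingers":0},{"tx":0,"ty":0,"tz":-1.5,"rx":0,"ry":0,"rz":0,"fingers":0},{"tx":0,"ty":0,"tz":-1.5,"rx":0,"ry":0,"rz":0,"fingers":0},{"tx":0,"ty":0,"tz":-1.5,"rx":0,"ry":0,"rz":0,"fingers":0},{"tx":0,"ty":0,"tz":-1.5,"rx":0,"ry":0,"rz":0,"fingers":0},{"tx":0,"ty":0,"tz":50,"rx":0,"ry":0,"rz":0,"fingers":0},{"tx":0,"ty":0,"tz":100,"rx":0,"ry":0,"rz":0,"fingers":0},{"tx":0,"ty":0,"tz":100,"rx":0,"ry":0,"rz":0,"fingers":0}]'; python3 - <<'E'
from h import *
o=ctrl.get_obs();print(o['ee_pos'],o['ft_force'],o['width'])
s=cam('side');cv2.imwrite('pics/s7.png',cv2.resize(s[0][140:270,240:420],None,fx=4,fy=4,interpolation=cv2.INTER_CUBIC))
w=cam('wrist');cv2.imwrite('pics/w7.png',w[0])
E
```

```text
t: 14.78
ee_pos: [488.3, -384.3, 218.1]
orientation: [-1.283, 1.079, -1.093]
ft_force: [0.6, 0.3, 0.2]
width: 87.6
[ 488.26754545 -384.29559914  218.12549407] [0.57672532 0.3398549  0.16368951] 87.59612480887691
```

View pics/s7.png

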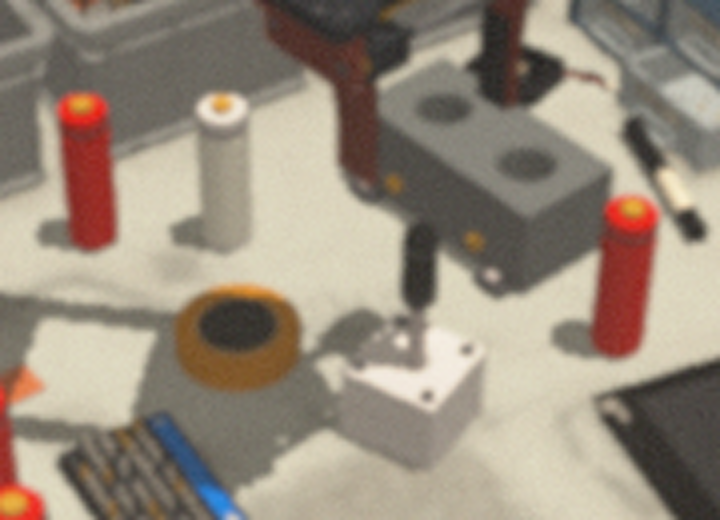

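View pics/w7.png

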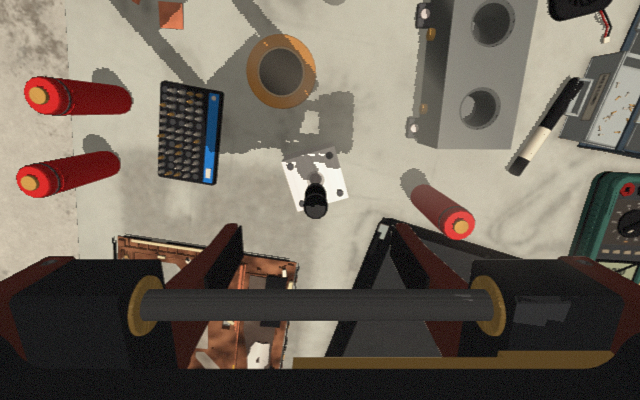

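The rod is back in the stand, in the same place as at the start. The cell is next.

```bash
python3 -m creep '[{"tx":-3,"ty":50,"tz":0,"rx":0,"ry":0,"rz":0,"fingers":0},{"tx":-6,"ty":100,"tz":0,"rx":0,"ry":0,"rz":0,"fingers":0},{"tx":-11,"ty":150,"tz":0,"rx":0,"ry":0,"rz":0,"fingers":0},{"tx":-11,"ty":190,"tz":0,"rx":0,"ry":0,"rz":0,"fingers":0},{"tx":-11,"ty":199,"tz":0,"rx":0,"ry":0,"rz":0,"fingers":0},{"tx":-11,"ty":199,"tz":0,"rx":0,"ry":0,"rz":0,"fingers":0},{"tx":-11,"ty":199,"tz":0,"rx":0,"ry":0,"rz":0,"fingers":0},{"tx":-11,"ty":199,"tz":0,"rx":0,"ry":0,"rz":0,"fingers":0}]'; python3 - <<'E'
from h import *
import pickle
o=ctrl.get_obs();print(o['ee_pos'])
w=cam('wrist');cv2.imwrite('pics/w8.png',w[0]);pickle.dump(w,open('w8.pkl','wb'))
E
```

```text
t: 15.88
ee_pos: [475.2, -184.6, 213.4]
orientation: [-1.283, 1.087, -1.087]
ft_force: [0.6, 0.1, 0.1]
width: 87.8
[ 475.21288072 -184.62290587  213.43067877]
```

View pics/w8.png

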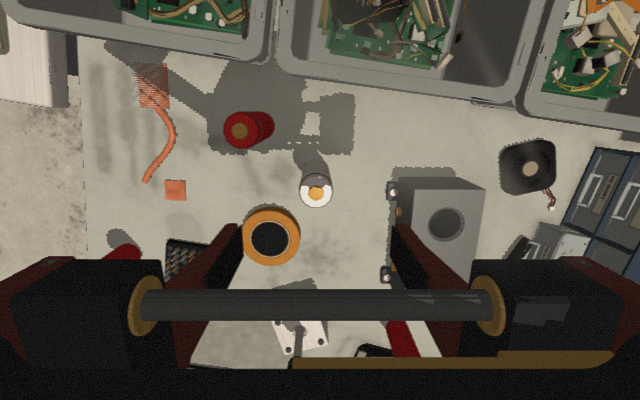

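```bash
python3 - <<'E'
from h import *
import pickle
w=pickle.load(open('w8.pkl','rb'))
z=w[0][165:265,290:490]
cv2.imwrite('pics/w8z.png',cv2.resize(z,None,fx=4,fy=4,interpolation=cv2.INTER_CUBIC))
print(onz(w,316,192.5,109),onz(w,446,224,64),proj(w,(475.2,-184,109)))
E
```

```text
[ 474.76101154 -180.64954359  109.        ] [ 622.97407424 -204.95025966   64.        ] [315.87707683 196.08713114]
```

View pics/w8z.png

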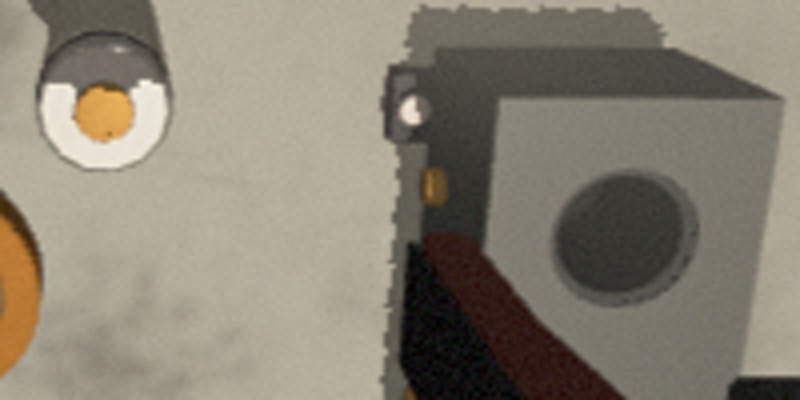

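```bash
python3 -m creep '[{"tx":0,"ty":1,"tz":-40,"rx":0,"ry":0,"rz":0,"fingers":0},{"tx":0,"ty":1,"tz":-80,"rx":0,"ry":0,"rz":0,"fingers":0},{"tx":0,"ty":1,"tz":-115,"rx":0,"ry":0,"rz":0,"fingers":0},{"tx":0,"ty":1,"tz":-138,"rx":0,"ry":0,"rz":0,"fingers":0},{"tx":0,"ty":1,"tz":-138,"rx":0,"ry":0,"rz":0,"fingers":0},{"tx":0,"ty":1,"tz":-138,"rx":0,"ry":0,"rz":0,"fingers":255},{"tx":0,"ty":1,"tz":-138,"rx":0,"ry":0,"rz":0,"fingers":255},{"tx":0,"ty":1,"tz":-138,"rx":0,"ry":0,"rz":0,"fingers":255},{"tx":0,"ty":1,"tz":-138,"rx":0,"ry":0,"rz":0,"fingers":255},{"tx":0,"ty":1,"tz":-138,"rx":0,"ry":0,"rz":0,"fingers":255}]'
python3 -m creep '[{"tx":0,"ty":0,"tz":0,"rx":0,"ry":0,"rz":0,"fingers":255},{"tx":0,"ty":0,"tz":0,"rx":0,"ry":0,"rz":0,"fingers":255},{"tx":0,"ty":0,"tz":0,"rx":0,"ry":0,"rz":0,"fingers":255},{"tx":0,"ty":0,"tz":0,"rx":0,"ry":0,"rz":0,"fingers":255}]'
```

```text
t: 17.18
ee_pos: [475.3, -182.6, 75.9]
orientation: [-1.283, 1.086, -1.086]
ft_force: [-1.0, 0.7, -0.3]
width: 41.5
t: 17.68
ee_pos: [475.2, -182.6, 75.7]
orientation: [-1.283, 1.086, -1.086]
ft_force: [0.1, 0.7, 1.1]
width: 31.1
```

Gripped at 31.1 mm. I'll lift the cell and carry it over well A.

```bash
python3 -m creep '[{"tx":0,"ty":0,"tz":15,"rx":0,"ry":0,"rz":0,"fingers":255},{"tx":0,"ty":0,"tz":50,"rx":0,"ry":0,"rz":0,"fingers":255},{"tx":0,"ty":0,"tz":85,"rx":0,"ry":0,"rz":0,"fingers":255},{"tx":30,"ty":-5,"tz":95,"rx":0,"ry":0,"rz":0,"fingers":255},{"tx":65,"ty":-11,"tz":95,"rx":0,"ry":0,"rz":0,"fingers":255},{"tx":100,"ty":-17,"tz":95,"rx":0,"ry":0,"rz":0,"fingers":255},{"tx":130,"ty":-22,"tz":90,"rx":0,"ry":0,"rz":0,"fingers":255},{"tx":147.5,"ty":-24.5,"tz":85,"rx":0,"ry":0,"rz":0,"fingers":255},{"tx":147.5,"ty":-24.5,"tz":80,"rx":0,"ry":0,"rz":0,"fingers":255},{"tx":147.5,"ty":-24.5,"tz":80,"rx":0,"ry":0,"rz":0,"fingers":255}]'
python3 -m creep '[{"tx":0,"ty":0,"tz":0,"rx":0,"ry":0,"rz":0,"fingers":255}]'
python3 - <<'E'
from h import *
import pickle
t=cam('top');cv2.imwrite('pics/t9.png',cv2.resize(t[0][90:190,240:370],None,fx=6,fy=6,interpolation=cv2.INTER_CUBIC))
s=cam('side');cv2.imwrite('pics/s9.png',cv2.resize(s[0][110:220,310:410],None,fx=5,fy=5,interpolation=cv2.INTER_CUBIC))
w=cam('wrist');cv2.imwrite('pics/w9.png',w[0])
pickle.dump((t,s,w),open('c9.pkl','wb'))
E
```

```text
t: 18.92
ee_pos: [621.4, -206.8, 155.3]
orientation: [-1.284, 1.088, -1.085]
ft_force: [0.4, 0.4, -1.0]
width: 31.4
t: 19.05
ee_pos: [621.9, -207.0, 156.0]
orientation: [-1.283, 1.087, -1.086]
ft_force: [-0.1, -0.8, -1.0]
width: 31.3
```

View pics/s9.png

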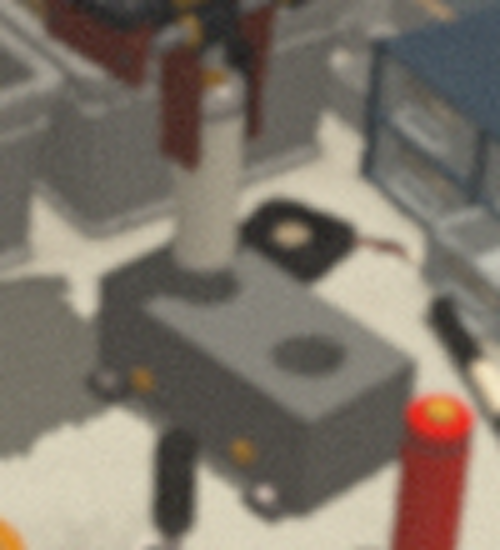

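View pics/w9.png

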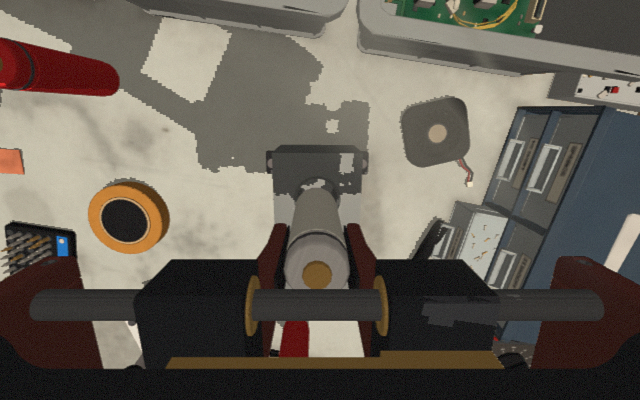

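```bash
python3 - <<'E'
from h import *
import pickle
t,s,w=pickle.load(open('c9.pkl','rb'))
for z in (80,185,189): print(z,((proj(s,(622.7,-207.2,z))+.5-[310,110])*5-.5).round(1), proj(w,(622.7,-207.2,z)).round(1),((proj(t,(622.7,-207.2,z))+.5-[240,90])*6-.5).round(1))
print('well',((proj(s,(622.8,-207.2,64))+.5-[310,110])*5-.5).round(1),proj(w,(622.8,-207.2,64)))
cv2.imwrite('pics/w9z.png',cv2.resize(w[0][140:300,250:390],None,fx=4,fy=4,interpolation=cv2.INTER_CUBIC)[:600])
E
```

```text
80 [202.1 258.6] [316.2 206.6] [304.5 267.4]
185 [210.   83.7] [316.1 275.3] [285.5 181.3]
189 [210.3  76.7] [316.1 280. ] [284.7 177.7]
well [201.2 283.6] [316.31109117 200.8954115 ]
```

View pics/w9z.png

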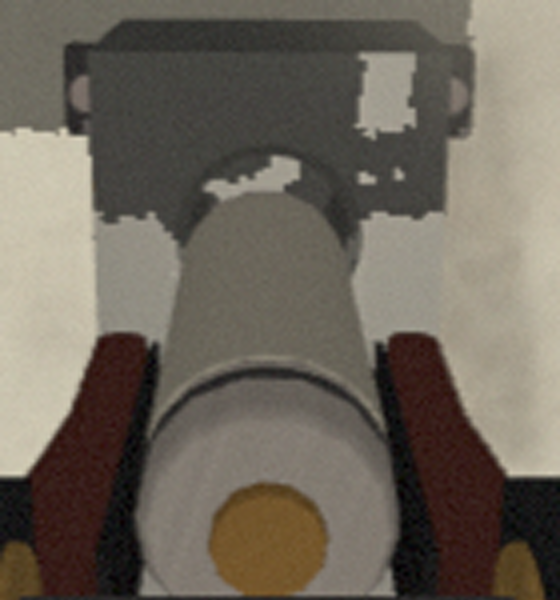

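```bash
python3 - <<'E'
from h import *
import pickle
t,s,w=pickle.load(open('c9.pkl','rb'))
Z=lambda p:((p+.5-[250,140])*4-.5).round(1)
u=np.array([-.164,.986,0]); x=np.array([.986,.164,0])
c=np.array([622.7,-207.2,0])
print('well far/L/R',[Z(proj(w,c+v+[0,0,64])) for v in (20.5*u,-20.5*x,20.5*x)])
print('foot far',[Z(proj(w,c+v+[0,0,z])) for v,z in ((13*u,80),(16*u,83),(-16*x,90),(16*x,90))])
E
```

```text
well far/L/R [array([266.3, 152.7]), array([171.9, 245. ]), array([360.7, 245. ])]
foot far [array([266.2, 206.5]), array([266.2, 195.8]), array([184.6, 283.8]), array([347.8, 283.8])]
```

Cell and well line up within about 1 mm in the wrist view. I'll lower it in small steps.

```bash
python3 -m creep '[{"tx":0,"ty":0,"tz":-8,"rx":0,"ry":0,"rz":0,"fingers":255},{"tx":0,"ty":0,"tz":-14,"rx":0,"ry":0,"rz":0,"fingers":255},{"tx":0,"ty":0,"tz":-17,"rx":0,"ry":0,"rz":0,"fingers":255},{"tx":0,"ty":0,"tz":-20,"rx":0,"ry":0,"rz":0,"fingers":255},{"tx":0,"ty":0,"tz":-23,"rx":0,"ry":0,"rz":0,"fingers":255},{"tx":0,"ty":0,"tz":-23,"rx":0,"ry":0,"rz":0,"fingers":255}]'; python3 - <<'E'
from h import *
o=ctrl.get_obs();print(o['ee_pos'],o['ft_force'],o['moment'])
E
```

```text
t: 19.95
ee_pos: [622.6, -207.1, 132.4]
orientation: [-1.283, 1.086, -1.086]
ft_force: [-0.5, -0.8, -1.4]
width: 31.4
[ 622.61365886 -207.07011947  132.42821683] [-0.46819751 -0.75870902 -1.43215219] [-0.07915592  0.08218349  0.02188884]
```

```bash
python3 -m creep '[{"tx":0,"ty":0,"tz":-4,"rx":0,"ry":0,"rz":0,"fingers":255},{"tx":0,"ty":0,"tz":-8,"rx":0,"ry":0,"rz":0,"fingers":255},{"tx":0,"ty":0,"tz":-12,"rx":0,"ry":0,"rz":0,"fingers":255},{"tx":0,"ty":0,"tz":-16,"rx":0,"ry":0,"rz":0,"fingers":255},{"tx":0,"ty":0,"tz":-20,"rx":0,"ry":0,"rz":0,"fingers":255},{"tx":0,"ty":0,"tz":-20,"rx":0,"ry":0,"rz":0,"fingers":255}]'; python3 - <<'E'
from h import *
o=ctrl.get_obs();print(o['ee_pos'],o['ft_force'],o['moment'])
E
```

```text
t: 20.7
ee_pos: [622.5, -207.1, 112.2]
orientation: [-1.283, 1.087, -1.086]
ft_force: [-0.3, 0.2, -1.3]
width: 31.4
[ 622.45293432 -207.0595476   112.2002913 ] [-0.28171912  0.18440261 -1.2990038 ] [-0.04216797  0.0472577  -0.01668774]
```

```bash
python3 -m creep '[{"tx":0,"ty":0,"tz":-4,"rx":0,"ry":0,"rz":0,"fingers":255},{"tx":0,"ty":0,"tz":-8,"rx":0,"ry":0,"rz":0,"fingers":255},{"tx":0,"ty":0,"tz":-12,"rx":0,"ry":0,"rz":0,"fingers":255},{"tx":0,"ty":0,"tz":-16,"rx":0,"ry":0,"rz":0,"fingers":255},{"tx":0,"ty":0,"tz":-20,"rx":0,"ry":0,"rz":0,"fingers":255},{"tx":0,"ty":0,"tz":-24,"rx":0,"ry":0,"rz":0,"fingers":255},{"tx":0,"ty":0,"tz":-26,"rx":0,"ry":0,"rz":0,"fingers":255},{"tx":0,"ty":0,"tz":-28,"rx":0,"ry":0,"rz":0,"fingers":255},{"tx":0,"ty":0,"tz":-28,"rx":0,"ry":0,"rz":0,"fingers":255}]'; python3 - <<'E'
from h import *
o=ctrl.get_obs();print(o['ee_pos'],o['ft_force'],o['moment'])
E
```

```text
t: 21.82
ee_pos: [622.7, -207.1, 84.5]
orientation: [-1.283, 1.086, -1.086]
ft_force: [1.1, 0.5, -1.8]
width: 31.2
[ 622.65365397 -207.11566202   84.54067936] [ 1.07699037  0.48761535 -1.7789351 ] [-0.02982454  0.01411543  0.00216032]
```

```bash
python3 -m creep '[{"tx":0,"ty":0,"tz":-1,"rx":0,"ry":0,"rz":0,"fingers":255},{"tx":0,"ty":0,"tz":-2,"rx":0,"ry":0,"rz":0,"fingers":255},{"tx":0,"ty":0,"tz":-2,"rx":0,"ry":0,"rz":0,"fingers":255}]'; python3 - <<'E'
from h import *
o=ctrl.get_obs();print(o['ee_pos'],o['ft_force'],o['moment'])
E
```

```text
t: 22.2
ee_pos: [622.9, -207.3, 83.7]
orientation: [-1.283, 1.086, -1.087]
ft_force: [-2.7, 0.9, 5.4]
width: 31.3
[ 622.93845296 -207.27995322   83.68696489] [-2.655412    0.93227732  5.44827543] [-0.03144491  0.46241679 -0.02365157]
```

The cell is on the floor, with 5.4 N at the expected height. I'll release and lift clear.

```bash
python3 -m creep '[{"tx":0,"ty":0,"tz":0.5,"rx":0,"ry":0,"rz":0,"fingers":255},{"tx":0,"ty":0,"tz":0.5,"rx":0,"ry":0,"rz":0,"fingers":0},{"tx":0,"ty":0,"tz":0.5,"rx":0,"ry":0,"rz":0,"fingers":0},{"tx":0,"ty":0,"tz":0.5,"rx":0,"ry":0,"rz":0,"fingers":0},{"tx":0,"ty":0,"tz":0.5,"rx":0,"ry":0,"rz":0,"fingers":0},{"tx":0,"ty":0,"tz":0.5,"rx":0,"ry":0,"rz":0,"fingers":0},{"tx":0,"ty":0,"tz":0.5,"rx":0,"ry":0,"rz":0,"fingers":0},{"tx":0,"ty":0,"tz":40,"rx":0,"ry":0,"rz":0,"fingers":0},{"tx":0,"ty":0,"tz":90,"rx":0,"ry":0,"rz":0,"fingers":0},{"tx":0,"ty":0,"tz":140,"rx":0,"ry":0,"rz":0,"fingers":0}]'
python3 -m creep '[{"tx":0,"ty":40,"tz":60,"rx":0,"ry":0,"rz":0,"fingers":0},{"tx":-30,"ty":80,"tz":60,"rx":0,"ry":0,"rz":0,"fingers":0},{"tx":-60,"ty":120,"tz":60,"rx":0,"ry":0,"rz":0,"fingers":0},{"tx":-60,"ty":120,"tz":60,"rx":0,"ry":0,"rz":0,"fingers":0},{"tx":-60,"ty":120,"tz":60,"rx":0,"ry":0,"rz":0,"fingers":0}]'
python3 - <<'E'
from h import *
import pickle
t=cam('top');cv2.imwrite('pics/t10.png',cv2.resize(t[0][80:230,230:400],None,fx=4,fy=4,interpolation=cv2.INTER_CUBIC))
s=cam('side');cv2.imwrite('pics/s10.png',cv2.resize(s[0][140:270,240:420],None,fx=4,fy=4,interpolation=cv2.INTER_CUBIC))
pickle.dump((t,s),open('c10.pkl','wb'))
print(ctrl.get_obs()['t'])
E
```

```text
t: 23.45
ee_pos: [622.5, -207.0, 223.9]
orientation: [-1.283, 1.086, -1.086]
ft_force: [0.1, 0.0, -0.5]
width: 88.1
t: 24.08
ee_pos: [563.3, -87.4, 283.0]
orientation: [-1.283, 1.085, -1.087]
ft_force: [-0.1, 0.2, -0.0]
width: 87.8
24.175
```

View pics/s10.png

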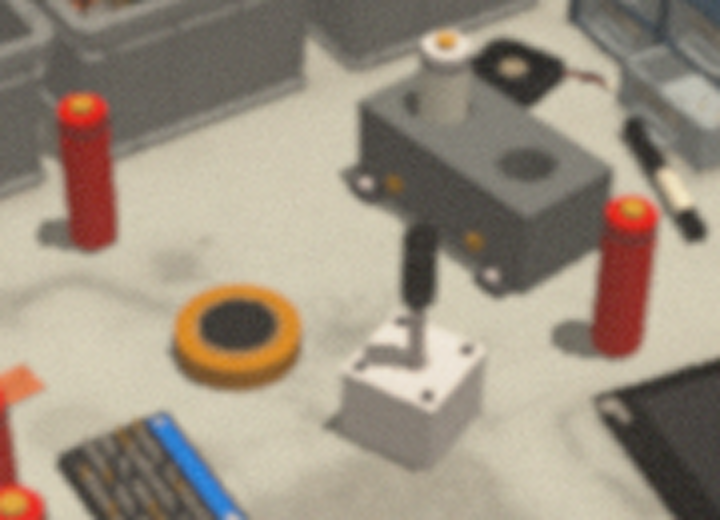

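View pics/t10.png

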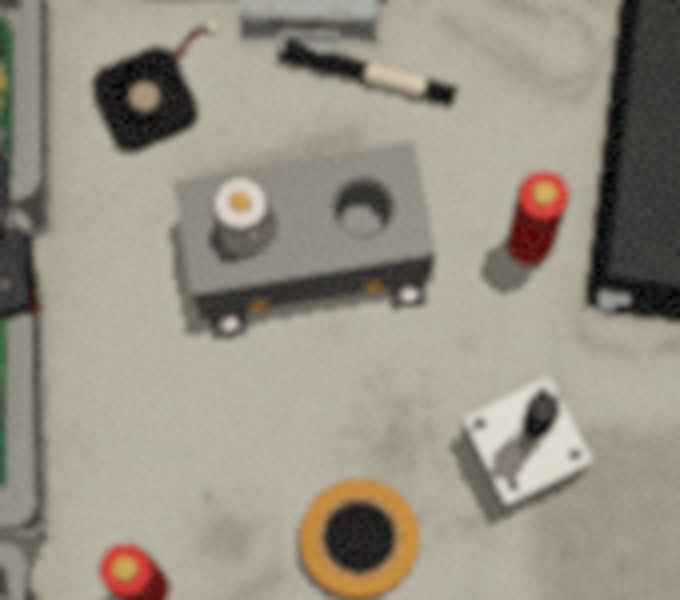

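The cell stands in well A (stud at zoom (446,41) side and (240,202) top). The rod is upright in its stand and the bystanders look unmoved. I'll check the stud position and then hand in.

```bash
python3 - <<'E'
from h import *
import pickle
t,s=pickle.load(open('c10.pkl','rb'))
a=onz(t,240.5/4-.5+230,202.5/4-.5+80,117);b=onz(s,446.5/4-.5+240,41.5/4-.5+140,117)
print(a,b)
if np.linalg.norm(a-b)<5: print(ctrl.close_job())
E
```

```text
[ 620.84980387 -208.01243539  117.        ] [ 622.82436    -209.56572721  117.        ]
the job is handed in; nothing more can be done
None
```

The job is handed in at about 24 s, with the cell fully home in well A, which turned out to be the clear one. No verdict was reported.

- **Feeling the wells:** The rod stopped about 36 mm down in well B with 13 N, so the cap is there. In well A it reached the floor, about 56 mm down, with 4.5 N.
- **Rod:** I put it back in its stand and let go. The last side and top pictures show it upright, just as at the start.
- **Cell:** I lowered it into well A in small steps and felt the floor (5.4 N) at the expected height before letting go. With the stud at its fully-home height, the top and side views put it at (621,-208) and (623,-210). They differ by about 2.5 mm, which is within calibration error, and both are within 2 mm of each camera's own reading of the well centre.
- **Everything else:** The gripper is open and clear of everything. The tape roll and marker look unmoved in both the top and side views. The tray was only partly in the side picture, where it also looks unmoved.
- **Disagreements:** The wrist camera read about 2–3 mm further toward +y than the top and side cameras throughout. I averaged them or used relative moves instead. Just before reinsertion the rod's tip looked about 2.5 mm off the hole in each axis, and I corrected for that.

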